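Show the auger's tip to the inspection camera

ROBOT

A 6-joint arm with a two-finger parallel gripper is mounted at the origin on the work surface. World frame = base frame: x ahead of the robot, y to its left, z up, the work surface at z = 0. Lengths are in mm, angles in rad, forces in N, time in s.
With the tool pointing down it reaches from about 275 to 750 mm from the base axis. Payload 10.2 kg.
Tool frame: the origin (TCP) lies midway between the tips of the shut fingers; the grasp point (between the pads) lies 19 mm behind it; z points along the fingers, y is the direction in which the jaws open and shut (so a half turn about z gives the same grasp; the last joint's range is limited). The gripper opens to 85 mm and grips with 20 to 120 N. Pads are 22 mm wide; open, the fingers measure 114 mm over their backs; the gripper's body (76 mm by 85 mm) begins 54 mm behind the grasp point. The pads swing forward as they close: fully open they stand 13 mm farther back than shut.
Start: joints at [0.954, 0.313, 1.498, -0, 1.331, -0.223], TCP at [201.456, 484.816, 231.294] pointing down, gripper open.
Joint ranges: [-2.94, 2.94], [-0.97, 2.17], [0.19, 2.56], [-1.23, 4.37], [0.02, 3.11], [-2.88, 2.88]. Speed limits (rad/s): [2.39, 2.39, 3.01, 3.14, 3.14, 3.14].

INTERFACE

Orientations are given as a 3x3 rotation matrix whose columns are the frame's x, y, z axes.
In Python, from station import arm gives the robot as it stands.
- The arm moves only by the tool carry_out, never from a script. Its argument "commands" is a list of rows, each a list of 5 numbers: the gripper's target within -1 to 1 (fully open at 1, half-way at 0, shut at -1), then the shift along the world's x, y, z in m, then the turn about the world's z in rad. A call has 1 to 5 rows; each row is the pose to reach, as a shift and turn from the pose commanded when the call began; what a row does not reach only later rows make up. A row lasts 1/8 s, in which the tool goes at most 62.5 mm and 10.7 degrees, less where a joint would pass 70% of its speed; a pose out of reach is approached as far as the arm can. A call with a gripper value outside its range is refused whole. The fingers move at their own pace and stop on an object; "grip_force" is the grip in N (left out, the last holds). Time passes only in rows, so rows that repeat a pose let the fingers close. It gives the time, the measured TCP pose, the force and the opening at its end, in the units of the state.
- arm.state(): the state, without advancing time (a new reading comes with each control period).
- arm.grab_frame(name): name is "scene" or "top" or "wrist"; returns the picture (384x512x3 uint8, red, green, blue); there is no depth.
- arm.camera_model(name): a dict with "camera_matrix" (3x3 intrinsics, pixels), "R" (3x3) and "t" (3): a world point X has camera coordinates R X + t. Camera axes: x right, y down, z forward; pixel columns grow to the right and rows downward; lengths in mm; the calibration is good to about 2 mm. The wrist camera is an equidistant fisheye: a pixel r from the principal point sees the ray r / f radians off the axis. A picture is of the moment at which its call begins: read the wrist's pose just before it. camera_model takes no time and is no camera call; for the wrist camera it gives the pose at the moment of the call.
- arm.sign_off(): hands the job in, once; it reports no verdict.
Trained networks look in the newest picture that a camera, given by its name, has taken for a name from the list of things; names that differ only in an ending like _2 or _b are one class to them, and where a whole thing is asked for, a point or a joint stands for the part that bears it (a point fixed in the world has none). Each returns a list of dicts, best first, with "confidence" (0 to 1); they miss things now and then, are a little off and sometimes report something else, mostly with a low value. They report only what shows in the picture. A call takes as long as a camera call. They do not tell look-alikes from the thing itself.
- arm.recognise(camera, target): "xy" ([column, row] in pixels, amid what is visible of it).
- arm.outline_of(camera, target): "pixels" (384x512 bool, what is visible of it) and "xy" ([column, row] in pixels, amid what is visible of it).
The state is a dict: "t": time; "joints": joint angles; "dq": joint speeds; "effort": joint torques, N m; "ee_pos": TCP position; "tcp_rot": TCP orientation; "force": force on the tool from outside, world axes, zero at the start; "torque": the same for the moment, N m; "width": opening from 0.0 (shut) to 1.0 (fully open).
Only numpy, scipy, OpenCV 4.12 (cv2) and the standard library are available. Lean on these libraries where they do the work, as an engineer would, in place of code of your own. Each camera call takes 0.05 s, during which the arm holds its last target. There are 200 camera calls.

TASK

Start the inspection camera by pressing the three keys of its key box fully down, one at a time: the large one, then the medium one, then the small one. Then pull the T-handled auger bit out of the log by its handle and show its tip to the camera: 100 mm straight in front of the lens and level with it, the bit hanging upright tip down and the handle square across the camera's line of sight. Finish while holding it still there in the air, and leave the camera, the wooden plugs, the hammer and the jar where they are.

Things in the scene. Friction and masses are not known exactly. Their poses are not given: they have to be found in the camera images.
- auger: T-handled auger bit, about 110 to 225 g, standing tip down in one of the three holes of the log (which one varies). Origin at the tip of the bit; its z axis runs up the bit to the handle. Steel bit 12 mm in diameter, dark wooden handle a bar 22 mm wide (along its x) by 24 mm high by 100 mm long (along its y), centred 122 mm above the tip. It stands loosely in the hole and may lean up to about 3 degrees. Handle yaw varies.
- log: Log lying on wooden chocks, fixed, bark-covered, 280 mm long along its x, about 123 mm wide, with a planed flat on top 112 mm above the table. Origin on the table under its centre, z up. Three 14 mm holes, 50 mm deep (floor 62 mm above the table), are bored straight down in the flat at x = -75, 0 and +75 mm on its centre line.
- plug_a: Light wooden dowel plug 12 mm in diameter, 75 mm long, standing in another hole of the log and rising 25 mm out of it; origin at its lower end. Leave alone.
- plug_b: Like plug_a, in the remaining hole. Leave alone.
- stand: Fixed stand of the inspection camera: steel base plate 130 x 130 x 14 mm, origin under its centre; post of 18 mm diameter, top 229 mm above the table, 35 mm behind the centre. The camera looks along the stand's -x, roughly towards the robot; the stand's yaw varies.
- cam_lens (a point): Centre of the front of the camera's lens, which faces the stand's -x (the point's axes are the stand's: x backward along the line of sight, y across it, z up). Aluminium lens barrel 42 mm in diameter, 20 mm long, on a black box 85 mm deep, 62 mm wide, 56 mm high centred 62 mm behind this point. The head sits on a stiff slide and its height varies, 130 to 180 mm above the table.
- cam_view (a point): The point in the air 100 mm straight in front of the lens and level with it, where the auger's tip is to be shown. Axes as cam_lens.
- keybox: Grey key box fixed on the table, 85 mm (x) by 190 mm (y) by 30 mm high, origin under its centre, with three round pale plastic spring keys, each in a black housing, in a row along its y: large at y = +58 mm, medium at 0, small at -52 mm.
- key_large (a joint): Travel of the large key in m: 0 up, 0.006 fully down (about 5 N); springs back.
- key_large_top (a point): Centre of the top face of the large key, a round cap 38 mm in diameter, pressed straight down.
- key_medium (a joint): Travel of the medium key in m: 0 up, 0.006 fully down (about 5 N); springs back.
- key_medium_top (a point): Centre of the top face of the medium key, a round cap 28 mm in diameter, pressed straight down.
- key_small (a joint): Travel of the small key in m: 0 up, 0.006 fully down (about 5 N); springs back.
- key_small_top (a point): Centre of the top face of the small key, a round cap 18 mm in diameter, pressed straight down.
- hammer: Hammer lying on the table beyond the work, about 260 mm long along its x, origin near its middle. Leave alone.
- jar: Amber glass jar of 64 mm diameter, 85 mm high, with a steel cap; origin under its centre. Leave alone.
There are look-alikes about, which are no part of the job. What is meant by the auger is not blue, and is the smaller of those in its own colour.

How it is judged (in metres and radians):
On the way, in this order (a step that is already met when the one before it is completed fails the run):
1. the large key is pressed down (over 4 mm of its 6) with the other two up (value of joint key_large above 0.004 m and value of joint each of key_medium, key_small below 0.002 m), for 0.05 s.
2. the medium key is pressed down (over 4 mm of its 6) with the other two up (value of joint key_medium above 0.004 m and value of joint each of key_large, key_small below 0.002 m), for 0.05 s.
3. the small key is pressed down (over 4 mm of its 6) with the other two up (value of joint key_small above 0.004 m and value of joint each of key_large, key_medium below 0.002 m), for 0.05 s.
4. the auger is drawn clear of the log in the fingers (z of auger in the frame of log above 0.116 m and contact force between auger and the fingers above 1 N), for 0.1 s.
At the end, for the whole second after the job is handed in: The auger is held still in the fingers alone, its tip within 20 mm of the point 100 mm in front of the lens, bit upright tip down within 10 degrees, handle square across the line of sight within 11 degrees (either way round); the keys are up (distance between auger and cam_view below 0.02 m and angle between auger's own z axis and vertical below 0.18 rad and angle between the y axis of auger and the y axis of cam_view, either way round below 0.2 rad and contact force between auger and the fingers above 1 N and linear speed of auger below 0.02 m/s and angular speed of auger below 0.15 rad/s and contact force between auger and log below 0.1 N and contact force between auger and stand below 0.1 N and contact force between auger and keybox below 0.1 N and contact force between auger and jar below 0.1 N and contact force between auger and hammer below 0.1 N and value of joint each of key_large, key_medium, key_small below 0.002 m); the arm keeps its last pose, push and grip.
It fails at once if two keys are down at once (value of joint each of key_large, key_medium above 0.003 m or value of joint each of key_large, key_small above 0.003 m or value of joint each of key_medium, key_small above 0.003 m).
It fails at once if the camera is pushed out of place (more than 8 mm) (distance of cam_lens from where it was at the start of the episode above 0.008 m).
It fails at once if a plug, the hammer or the jar is shifted by more than 20 mm (distance of any of plug_a, plug_b, hammer, jar from where it was at the start of the episode above 0.02 m).
It also fails if it takes over 54 s, if anything falls off the work surface, if the arm or the gripper's body presses on something with over 40 N, if the wrist force passes 120 N, or if a joint passes its speed limit or range.

## Working session

There is one attempt and no reset: what is moved stays moved. The work goes in short steps, Python scripts to look and compute and a tool call to move; the robot and the scene stay as the last step left them, time stands still between calls to the robot, and variables do not carry over. Pictures are saved under pics/ and viewed, on a budget of 10 in all, crops included, one or two more only if the job needs it, and the job is handed in when it is done.

Besides the shell and the picture viewer there is one more tool, called after "Request:" as name(argument=value, ...) on one line, values as JSON. carry_out: Moves the arm, as the interface text tells. Its arguments: {"type":"object","properties":{"commands":{"type":"array","items":{"type":"array","items":{"type":"number"}}},"grip_force":{"type":"number"}},"required":["commands"]}

```bash
mkdir -p pics
cat > h.py <<'E'
import numpy as np, cv2
from station import arm
def ray(cam,px,m=None):
    m=m or arm.camera_model(cam); K=np.array(m["camera_matrix"]);R=np.array(m["R"]);t=np.array(m["t"])
    x=(px[0]-K[0,2])/K[0,0];y=(px[1]-K[1,2])/K[1,1]
    if cam=="wrist":
        r=np.hypot(x,y); d=np.array([x/r*np.sin(r),y/r*np.sin(r),np.cos(r)]) if r>1e-9 else np.array([0,0,1.])
    else: d=np.array([x,y,1.])
    d=R.T@(d/np.linalg.norm(d)); return -R.T@t,d
def atz(cam,px,z,m=None):
    c,d=ray(cam,px,m); return c+d*(z-c[2])/d[2]
def tri(rs):
    A=sum(np.eye(3)-np.outer(d,d) for c,d in rs);b=sum((np.eye(3)-np.outer(d,d))@c for c,d in rs)
    return np.linalg.solve(A,b)
def proj(cam,X,m=None):
    m=m or arm.camera_model(cam); K=np.array(m["camera_matrix"]);p=np.array(m["R"])@np.array(X,float)+np.array(m["t"])
    if cam=="wrist":
        s=np.hypot(p[0],p[1]);th=np.arctan2(s,p[2]);u=th*p[:2]/max(s,1e-9)
    else:u=p[:2]/p[2]
    return K[:2,:2]@u+K[:2,2]
def save(n,img): cv2.imwrite(f"pics/{n}.png",img[...,::-1])
E
python3 - <<'E'
from h import *
for c in("scene","top"):
    im=arm.grab_frame(c); save(c+"0",im); m=arm.camera_model(c); print(c,(-np.array(m["R"]).T@m["t"]).round())
    for n in("auger","log","plug_a","stand","cam_lens","keybox","key_large_top","key_medium_top","key_small_top","hammer","jar"):
        print(n,[(np.round(d["xy"]).tolist(),round(d["confidence"],2)) for d in arm.recognise(c,n)][:5])
E
```

```text
scene [ 863.  711. 1075.]
auger [([322.0, 239.0], 0.92), ([360.0, 320.0], 0.9), ([356.0, 206.0], 0.82), ([250.0, 178.0], 0.2)]
log []
plug_a [([253.0, 266.0], 0.56), ([288.0, 256.0], 0.42)]
stand [([143.0, 150.0], 0.67), ([135.0, 120.0], 0.16)]
cam_lens [([135.0, 122.0], 0.87)]
keybox [([250.0, 184.0], 0.83)]
key_large_top [([261.0, 189.0], 0.53)]
key_medium_top [([256.0, 175.0], 0.52), ([143.0, 153.0], 0.43)]
key_small_top [([284.0, 274.0], 0.21)]
hammer [([321.0, 236.0], 0.55)]
jar [([204.0, 220.0], 0.93)]
top [ 298.   73. 1379.]
auger [([114.0, 213.0], 0.85), ([173.0, 215.0], 0.75), ([204.0, 270.0], 0.51)]
log [([189.0, 197.0], 0.84)]
plug_a [([279.0, 215.0], 0.67)]
stand [([339.0, 152.0], 0.92), ([276.0, 222.0], 0.41)]
cam_lens [([264.0, 167.0], 0.49), ([261.0, 218.0], 0.4)]
keybox [([277.0, 222.0], 0.98)]
key_large_top []
key_medium_top []
key_small_top []
hammer [([228.0, 136.0], 0.63)]
jar [([265.0, 164.0], 0.91)]
```

View pics/scene0.png

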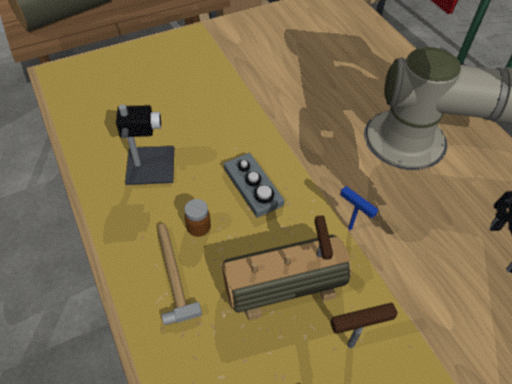

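View pics/top0.png

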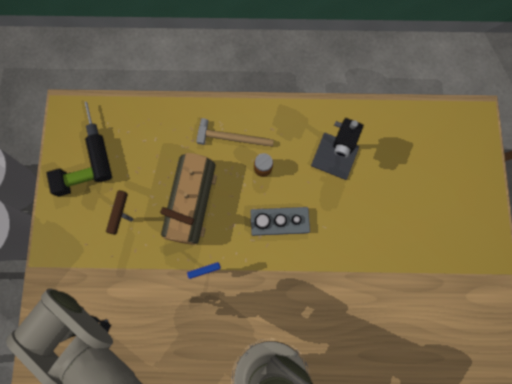

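Scene: the dark auger stands in the log's robot-side hole (323,237). The larger look-alike is at (360,320) and the blue one at (357,205). Keys are at about (264,193), (253,178) and (244,164), and the lens at (155,121). Top: auger handle (178,215), keys (262,221), (280,220) and (297,220), lens (342,150).

Run:
```python
from h import *
S=cv2.imread("pics/scene0.png");T=cv2.imread("pics/top0.png")
def blob(I,p,r=9,th=130):
    hsv=cv2.cvtColor(I,cv2.COLOR_BGR2HSV); x0,y0=p[0]-r,p[1]-r
    w=hsv[y0:y0+2*r+1,x0:x0+2*r+1]; m=((w[...,2]>th)&(w[...,1]<60)).astype(np.uint8)
    n,l,s,c=cv2.connectedComponentsWithStats(m); k=1+np.argmax(s[1:,4]); return c[k]+[x0,y0],s[k,4]
for n,a,b in(("L",(264,193),(262,221)),("M",(253,178),(280,220)),("S",(244,164),(297,220)),("lens",(155,121),(342,151))):
    pa,sa=blob(S,a);pb,sb=blob(T,b); X=tri([ray("scene",pa),ray("top",pb)])
    print(n,pa.round(1),sa,pb.round(1),sb,X.round(1),proj("scene",X).round(1),proj("top",X).round(1))
for c,p in(("scene",(323,237)),("top",(178,215))):
    o=[d for d in arm.outline_of(c,"auger")]
    for d in o: print(c,np.round(d["xy"]),d["pixels"].sum(),round(d["confidence"],2))
    d=min(o,key=lambda d:np.hypot(*(np.array(d["xy"])-p))); np.save(c+"_aug.npy",d["pixels"])
    cv2.imwrite(f"/tmp/{c}.png",d["pixels"]*255)
# dark handle masks
for c,I,b in(("scene",S,(312,212,334,262)),("top",T,(156,203,202,226))):
    w=I[b[1]:b[3],b[0]:b[2]].astype(int); m=((w[...,2]<95)&(w[...,2]>w[...,0]+18)).astype(np.uint8)
    n,l,s,cc=cv2.connectedComponentsWithStats(m);k=1+np.argmax(s[1:,4]);ys,xs=np.where(l==k);print(c,s[k],cc[k]+b[:2])
    r=cv2.minAreaRect(np.c_[xs,ys].astype(np.float32)+np.float32(b[:2]));print(r,cv2.boxPoints(r).round(1).tolist())
v=np.hstack([cv2.resize(S[205:290,215:355],None,fx=2.8,fy=2.8,interpolation=3)[:230],cv2.resize(T[150:250,150:220],(161,230),interpolation=3)])
t=cv2.resize(T[140:250,150:225],(375,550),interpolation=3);s=cv2.resize(S[100:210,115:195],(400,550),interpolation=3)
cv2.imwrite("pics/crop1.png",np.hstack([t,s]))
```

```text
L [263.9 191.3] 136 [262.  220.3] 92 [486.1  34.1  50.5] [264.1 191.3] [262.2 220.1]
M [253.1 175.9] 67 [280.  219.5] 44 [489.4 -23.4  51.2] [253.3 176. ] [280.1 219.4]
S [243.6 162.9] 28 [296.5 218.7] 14 [492.7 -76.2  50.1] [243.7 162.9] [296.6 218.6]
lens [154.7 119. ] 119 [341.4 148.7] 62 [ 684.1 -195.5  188.9] [154.6 118.9] [341.4 148.7]
scene [321. 239.] 601 0.96
scene [355. 205.] 556 0.9
top [115. 213.] 597 0.89
top [176. 218.] 244 0.53
top [204. 268.] 295 0.52
scene [  0   4  22  43 469] [323.23667377 237.05117271]
((322.50152587890625, 236.9722900390625), (20.856727600097656, 41.935333251953125), 3.1798300743103027) [[310.8999938964844, 257.29998779296875], [313.29998779296875, 215.5], [334.1000061035156, 216.60000610351562], [331.79998779296875, 258.5]]
top [  4   0  38  23 313] [176.70607029 215.36741214]
((178.5, 214.0), (22.0, 37.0), 90.0) [[160.0, 203.0], [197.0, 203.0], [197.0, 225.0], [160.0, 225.0]][ WARN:0@0.303] global loadsave.cpp:1063 imwrite_ Unsupported depth image for selected encoder is fallbacked to CV_8U.
```

View pics/crop1.png

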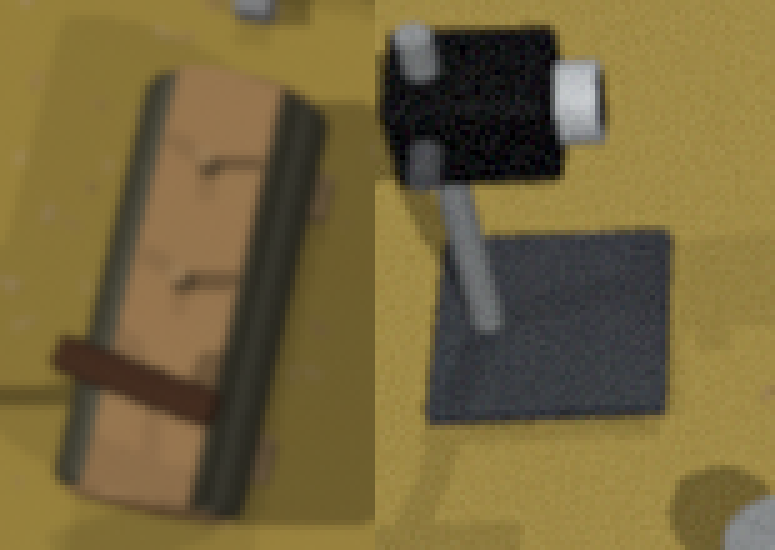

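Run:
```python
from h import *
P=[atz("scene",p,14) for p in((129.4,148),(174,146.6),(173,182.4),(126,184.4))]
P=np.array(P);print(P.round(),[np.linalg.norm(P[i]-P[i-1]).round() for i in range(4)],P.mean(0).round())
for i in range(4): d=P[i]-P[i-1]; print("yaw mod 90",np.degrees(np.arctan2(d[1],d[0]))%90)
for p in((160.3,120.8),):
  for q in((342,151.5),(341.4,153)): print("lens",tri([ray("scene",p),ray("top",q)]).round())
a,b=[atz("top",p,196) for p in((161,211),(193,221.2))];print("handle",a.round(),b.round(),(a+b).round()/2,np.linalg.norm(a-b),np.degrees(np.arctan2(*(b-a)[1::-1])))
# scene: handle centre line at z=184..196
print(atz("scene",(323,237),190).round())
```

```text
[[ 753. -294.   14.]
 [ 635. -245.   14.]
 [ 683. -123.   14.]
 [ 801. -170.   14.]] [np.float64(132.0), np.float64(127.0), np.float64(131.0), np.float64(127.0)] [ 718. -208.   14.]
yaw mod 90 68.74501362177269
yaw mod 90 67.36246198474066
yaw mod 90 68.46144628659657
yaw mod 90 67.96807285073112
lens [ 674. -196.  180.]
lens [ 672. -196.  178.]
handle [487. 329. 196.] [459. 236. 196.] [473.5 282.  196. ] 97.16267544775634 -106.74694916887185
[479. 286. 190.]
```

Request:
carry_out(commands=[[-1,0.033,-0.053,0,0],[-1,0.066,-0.105,0,0],[-1,0.099,-0.157,0,0],[-1,0.131,-0.208,0,0],[-1,0.163,-0.258,0,0]], grip_force=40)

```text
t: 1.92
ee_pos: [365.2, 225.1, 231.6]
tcp_rot: [[-0.923, 0.384, 0.001], [0.384, 0.923, 0.0], [-0.001, 0.0, -1.0]]
force: [1.3, 0.1, 0.5]
width: 0.001
```

Request:
carry_out(commands=[[-1,0.032,-0.05,0,0],[-1,0.063,-0.1,0,0],[-1,0.095,-0.15,0,0],[-1,0.122,-0.193,0,0],[-1,0.122,-0.193,-0.02,0]])

```text
t: 2.55
ee_pos: [488.3, 31.0, 211.6]
tcp_rot: [[-0.922, 0.387, 0.003], [0.387, 0.922, -0.001], [-0.003, 0.0, -1.0]]
force: [0.4, 0.8, -0.4]
width: -0.003
```

Run:
```python
from h import *
s=arm.state();print({k:np.round(s[k],3).tolist() for k in s})
im=arm.grab_frame("wrist");save("w1",im)
for n in("key_large_top","key_medium_top","key_small_top"):
    for d in arm.recognise("wrist",n): print(n,np.round(d["xy"],1),round(d["confidence"],2),atz("wrist",d["xy"],50.5).round(1))
for X in((486,34,50.5),(489.4,-23.4,50.5),(492.7,-76.2,50.5)):
    print(proj("wrist",X).round())
```

```text
{'t': 2.55, 'joints': [-0.176, 0.25, 1.635, -0.0, 1.255, -1.349], 'dq': [0.054, 0.127, 0.323, 0.011, -0.401, 0.029], 'effort': [-3.104, -38.293, -28.449, -0.222, 0.572, -0.365], 'ee_pos': [488.283, 31.001, 211.648], 'tcp_rot': [[-0.922, 0.387, 0.003], [0.387, 0.922, -0.001], [-0.003, 0.0, -1.0]], 'force': [0.405, 0.797, -0.406], 'torque': [-0.004, 0.035, -0.007], 'width': -0.003}
key_large_top [256.2 165.9] 0.78 [478.5  35.9  50.5]
key_large_top [308.3 273. ] 0.71 [628.3  43.4  50.5]
key_medium_top [209.7 194.7] 0.64 [489.7 -23.3  50.5]
key_small_top [171.3 208.9] 0.72 [489.  -72.3  50.5]
[256. 172.]
[209. 194.]
[170. 213.]
```

View pics/w1.png

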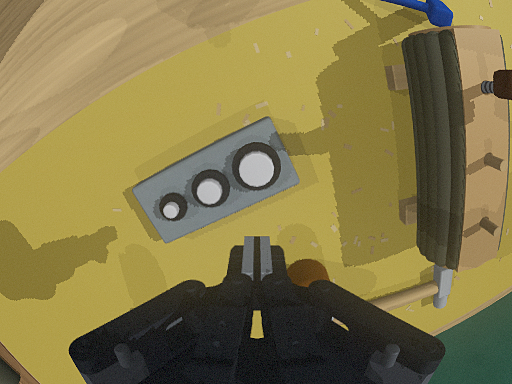

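The wrist view shows the keys at (257,168), (210,190) and (171,210), which agrees with the triangulation. Pressing the large key.

Request:
carry_out(commands=[[-1,-0.003,0.001,-0.06,0],[-1,-0.003,0.001,-0.12,0],[-1,-0.003,0.001,-0.153,0],[-1,-0.003,0.001,-0.162,0],[-1,-0.003,0.001,-0.165,0]])

```text
t: 3.38
ee_pos: [483.9, 35.1, 47.4]
tcp_rot: [[-0.924, 0.383, 0.001], [0.383, 0.924, -0.0], [-0.001, 0.0, -1.0]]
force: [-2.9, 1.2, 5.1]
width: -0.0
```

Request:
carry_out(commands=[[-1,0,0,0,0]])

```text
t: 3.5
ee_pos: [484.1, 35.0, 47.7]
tcp_rot: [[-0.924, 0.383, 0.002], [0.383, 0.924, -0.0], [-0.002, 0.001, -1.0]]
force: [-1.9, 1.9, 3.6]
width: -0.002
```

Request:
carry_out(commands=[[-1,0,0,-0.002,0],[-1,0,0,-0.003,0],[-1,0,0,-0.003,0]])

```text
t: 3.88
ee_pos: [484.3, 34.9, 45.7]
tcp_rot: [[-0.924, 0.383, 0.003], [0.383, 0.924, -0.0], [-0.002, 0.001, -1.0]]
force: [-8.6, 3.3, 23.9]
width: 0.004
```

Request:
carry_out(commands=[[-1,0,0,-0.002,0],[-1,0,0,-0.002,0],[-1,0,0,-0.002,0]])

```text
t: 4.25
ee_pos: [484.4, 35.0, 45.3]
tcp_rot: [[-0.924, 0.383, 0.003], [0.383, 0.924, -0.0], [-0.003, 0.001, -1.0]]
force: [-16.9, 4.1, 46.2]
width: -0.002
```

Request:
carry_out(commands=[[-1,0,0,0.03,0],[-1,0.001,-0.018,0.04,0],[-1,0.003,-0.057,0.03,0],[-1,0.003,-0.057,0.03,0],[-1,0.003,-0.057,0.014,0]])

```text
t: 4.88
ee_pos: [487.1, -22.9, 55.6]
tcp_rot: [[-0.923, 0.385, 0.002], [0.385, 0.923, -0.001], [-0.002, 0.0, -1.0]]
force: [-0.2, 0.1, 0.4]
width: -0.004
```

Request:
carry_out(commands=[[-1,0,0,-0.008,0],[-1,0,0,-0.011,0],[-1,0,0,-0.012,0],[-1,0,0,-0.012,0]])

```text
t: 5.38
ee_pos: [486.4, -22.3, 45.6]
tcp_rot: [[-0.924, 0.383, -0.0], [0.383, 0.924, -0.001], [-0.0, -0.001, -1.0]]
force: [-12.1, -1.3, 30.4]
width: 0.001
```

Medium is bottomed. Small next, about (490,-75).

Request:
carry_out(commands=[[-1,0,0,0.03,0],[-1,0.001,-0.016,0.04,0],[-1,0.004,-0.053,0.03,0],[-1,0.004,-0.053,0.03,0],[-1,0.004,-0.053,0.012,0]])

```text
t: 6.0
ee_pos: [490.8, -75.6, 55.5]
tcp_rot: [[-0.923, 0.384, 0.001], [0.384, 0.923, -0.0], [-0.001, 0.0, -1.0]]
force: [0.1, -0.5, -0.1]
width: -0.003
```

Request:
carry_out(commands=[[-1,0,0,-0.008,0],[-1,0,0,-0.011,0],[-1,0,0,-0.012,0],[-1,0,0,-0.012,0]])

```text
t: 6.5
ee_pos: [490.2, -75.0, 45.5]
tcp_rot: [[-0.924, 0.383, -0.001], [0.383, 0.924, -0.001], [0.0, -0.001, -1.0]]
force: [-13.2, 1.5, 29.7]
width: -0.004
```

Request:
carry_out(commands=[[-1,0,0,0.06,0],[-1,0,0,0.12,-0.18],[0,0,0.02,0.178,-0.36],[1,0,0.06,0.22,-0.54],[1,0,0.11,0.25,-0.72]])

```text
t: 7.12
ee_pos: [490.5, 34.6, 294.6]
tcp_rot: [[-0.439, 0.898, 0.002], [0.898, 0.439, -0.0], [-0.001, 0.002, -1.0]]
force: [-0.3, 0.0, 0.1]
width: 0.634
```

Request:
carry_out(commands=[[1,0,0.06,0,-0.18],[1,-0.005,0.12,0,-0.36],[1,-0.01,0.18,0,-0.54],[1,-0.015,0.239,0,-0.7],[1,-0.015,0.247,0,-0.75]])

```text
t: 7.75
ee_pos: [474.5, 283.2, 292.3]
tcp_rot: [[0.285, 0.958, -0.001], [0.958, -0.285, 0.0], [0.0, -0.001, -1.0]]
force: [-0.4, -0.5, -0.2]
width: 0.999
```

Request:
carry_out(commands=[[1,0,0,0,0],[1,0,0,0,0]])

```text
t: 8.0
ee_pos: [475.5, 279.9, 292.4]
tcp_rot: [[0.283, 0.959, -0.0], [0.959, -0.283, -0.0], [-0.0, -0.0, -1.0]]
force: [0.4, -0.0, 0.5]
width: 0.996
```

Run:
```python
from h import *
s=arm.state();print({k:np.round(s[k],3).tolist() for k in ("t","joints","ee_pos","tcp_rot","width")})
m=arm.camera_model("wrist");im=arm.grab_frame("wrist");save("w2",im)
for d in arm.outline_of("wrist","auger"):
    ys,xs=np.where(d["pixels"]);print(np.round(d["xy"]),len(xs),round(d["confidence"],2),atz("wrist",d["xy"],196,m).round(1))
for X in((487,329,196),(459,236,196),(473,282,196)): print(proj("wrist",X,m).round())
for d in arm.recognise("wrist","cam_lens"):print(d)
```

```text
{'t': 8.0, 'joints': [0.32, 0.339, 1.304, -0.0, 1.499, 0.607], 'ee_pos': [475.528, 279.907, 292.428], 'tcp_rot': [[0.283, 0.959, -0.0], [0.959, -0.283, -0.0], [-0.0, -0.0, -1.0]], 'width': 0.996}
[193. 170.] 1204 0.8 [429.1 313.6 196. ]
[255. 184.] 2807 0.74 [475.7 286.5 196. ]
[304. 291.] 372 0.49 [491.5 163.3 196. ]
[226.   5.] 146 0.46 [496.2 436.6 196. ]
[254. 133.]
[253. 240.]
[254. 190.]
{'xy': [309.6, 299.3], 'confidence': 0.37}
```

View pics/w2.png

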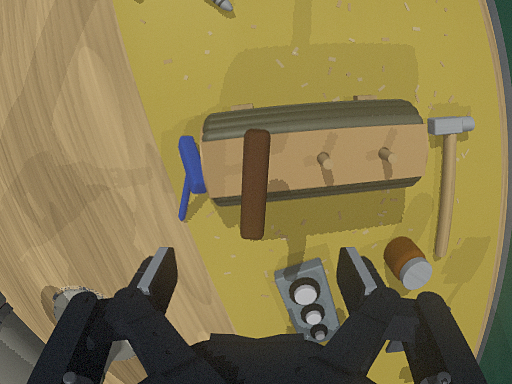

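The wrist view shows the handle from (257,130) to (253,240), centred at (255,184), with the open jaws square to it. Descending and gripping.

Request:
carry_out(commands=[[1,0,0.004,-0.04,0],[1,0,0.004,-0.08,0],[1,0,0.004,-0.115,0],[1,0,0.004,-0.127,0],[1,0,0.004,-0.127,0]])

```text
t: 8.78
ee_pos: [475.8, 284.2, 165.9]
tcp_rot: [[0.285, 0.959, 0.0], [0.959, -0.285, 0.0], [0.0, 0.0, -1.0]]
force: [-1.1, -0.0, 0.2]
width: 1.0
```

Request:
carry_out(commands=[[-1,0,0,0,0],[-1,0,0,0,0],[-1,0,0,0,0],[-1,0,0,0,0],[-1,0,0,0,0]], grip_force=70)

```text
t: 9.4
ee_pos: [475.6, 284.6, 166.0]
tcp_rot: [[0.284, 0.959, 0.001], [0.959, -0.284, 0.0], [0.0, 0.0, -1.0]]
force: [-0.7, -0.2, 4.7]
width: 0.251
```

Request:
carry_out(commands=[[-1,0,0,0.015,0],[-1,0,0,0.03,0],[-1,0,0,0.055,0],[-1,0,0,0.085,0],[-1,0,0,0.115,0]])

```text
t: 10.02
ee_pos: [475.2, 284.5, 282.4]
tcp_rot: [[0.284, 0.959, 0.0], [0.959, -0.284, 0.0], [0.0, 0.0, -1.0]]
force: [0.4, 0.6, -2.0]
width: 0.242
```

Request:
carry_out(commands=[[-1,0.0,0,0,0],[-1,0,-0.02,0,0],[-1,0,-0.06,0,0],[-1,0,-0.11,0,0],[-1,0,-0.16,0,0]])

```text
t: 10.65
ee_pos: [474.6, 122.2, 279.3]
tcp_rot: [[0.284, 0.959, -0.002], [0.959, -0.284, -0.0], [-0.001, -0.002, -1.0]]
force: [-0.1, -0.3, -1.9]
width: 0.246
```

Request:
carry_out(commands=[[-1,0.01,-0.05,0,0],[-1,0.02,-0.1,0,0],[-1,0.03,-0.15,0,0],[-1,0.03,-0.18,0,0],[-1,0.03,-0.18,0,0]])

```text
t: 11.28
ee_pos: [504.6, -57.7, 279.1]
tcp_rot: [[0.288, 0.958, -0.003], [0.958, -0.288, 0.001], [-0.0, -0.003, -1.0]]
force: [-1.0, 0.8, -2.8]
width: 0.241
```

Run:
```python
from h import *
s=arm.state();print({k:np.round(s[k],3).tolist() for k in ("t","ee_pos","tcp_rot","width","force")})
m=arm.camera_model("wrist");w=arm.grab_frame("wrist");save("w3f",w)
for d in arm.recognise("wrist","cam_lens"):print("wrist lens",np.round(d["xy"]),round(d["confidence"],2))
for X in((674,-191,178),(581,-154,178)):print(proj("wrist",X,m).round())
S=arm.grab_frame("scene");T=arm.grab_frame("top")
save("w3",np.hstack([cv2.resize(S[70:200,110:330],(440,260),interpolation=3)[:, :],cv2.resize(T[110:240,230:410],(360,260),interpolation=3)]))
save("S3",S);save("T3",T)
v=cv2.imread("pics/w3.png");w=cv2.copyMakeBorder(cv2.resize(w,(440,330))[...,::-1],0,0,0,360,0);cv2.imwrite("pics/w3.png",np.vstack([v,w]))
```

```text
{'t': 11.275, 'ee_pos': [504.595, -57.736, 279.114], 'tcp_rot': [[0.288, 0.958, -0.003], [0.958, -0.288, 0.001], [-0.0, -0.003, -1.0]], 'width': 0.241, 'force': [-0.984, 0.78, -2.798]}
wrist lens [470. 261.] 0.92
[437. 257.]
[358. 256.]
```

View pics/w3.png

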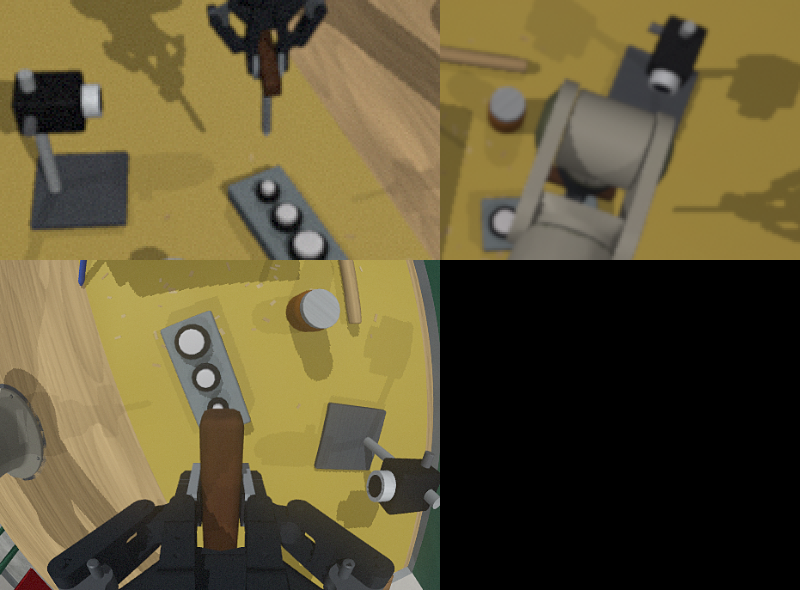

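Auger is held upright and clear. In the wrist view the lens front is at about (437,263), and it is also at scene (160.5,121) and top (341.5,154). The head's yaw in the top view looks slightly steeper than the base's, so I'm checking that.

Run:
```python
from h import *
m=arm.camera_model("wrist")
rs=[ray("scene",(160.3,120.8)),ray("top",(341.5,153.5)),ray("wrist",(437.5,263),m)]
X=tri(rs);print(X.round(1),tri(rs[:2]).round(),tri(rs[::2]).round(),tri(rs[1:]).round(),proj("scene",X),proj("top",X),proj("wrist",X,m))
T=cv2.imread("pics/top0.png");S=cv2.imread("pics/S3.png");W=cv2.imread("pics/w3f.png")
cv2.imwrite("pics/c4.png",np.hstack([cv2.resize(T[110:185,305:370],(520,600),interpolation=3),cv2.resize(W[190:310,360:415+97],None,fx=1.84,fy=5,interpolation=3)[:600]]))
```

```text
[ 672.8 -195.3  179.9] [ 672. -197.  176.] [ 672. -190.  185.] [ 674. -197.  179.] [159.3904003  120.21109357] [340.7755137  153.25514789] [435.25300515 263.52693922]
```

View pics/c4.png

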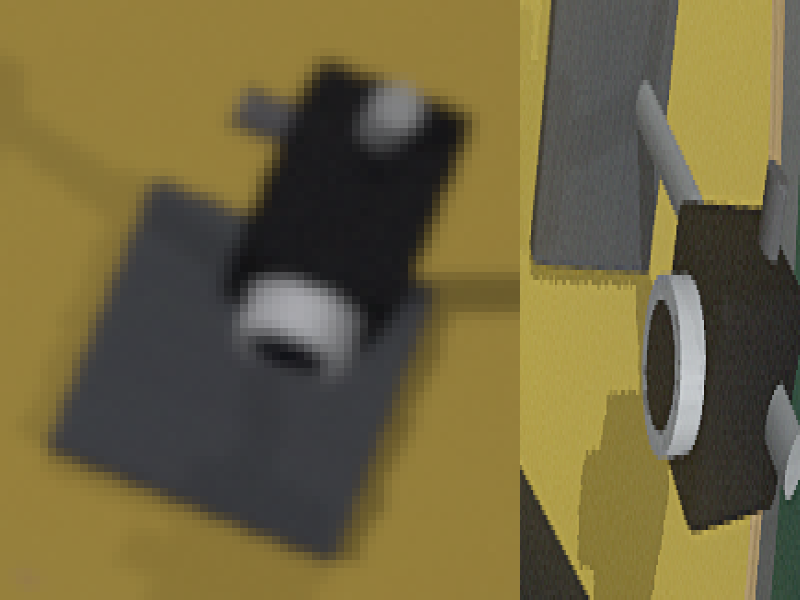

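Base edges and box both give a stand yaw of about -21.5°, and the lens is at about (673,-194,179). Moving to the view point (580,-157).

Request:
carry_out(commands=[[-1,0.02,-0.027,0.004,-0.02],[-1,0.04,-0.054,0.004,-0.05],[-1,0.06,-0.08,0.004,-0.083],[-1,0.075,-0.099,0.004,-0.083],[-1,0.075,-0.099,0.004,-0.083]])

```text
t: 12.1
ee_pos: [580.9, -154.6, 283.6]
tcp_rot: [[0.363, 0.932, -0.001], [0.932, -0.363, 0.001], [0.0, -0.001, -1.0]]
force: [-0.4, 0.0, -1.7]
width: 0.248
```

Request:
carry_out(commands=[[-1,0,0,0,0],[-1,0,0,0,0],[-1,0,0,0,0]])

```text
t: 12.48
ee_pos: [580.4, -154.0, 284.8]
tcp_rot: [[0.362, 0.932, 0.0], [0.932, -0.362, -0.0], [-0.0, 0.0, -1.0]]
force: [-0.1, -0.6, -0.6]
width: 0.245
```

Run:
```python
from h import *
s=arm.state();print({k:np.round(s[k],3).tolist() for k in ("t","ee_pos","tcp_rot","width","force")})
W=arm.grab_frame("wrist");S=arm.grab_frame("scene");save("S5",S)
p=np.array(s["ee_pos"]);print("pred tip scene",proj("scene",[p[0],p[1],179]).round(1),"handle",proj("scene",[p[0],p[1],301]).round(1),"lens",proj("scene",(673,-194,179)).round(1),"lens wrist",proj("wrist",(673,-194,179)).round())
a=cv2.resize(S[70:170,120:250],(520,400),interpolation=3);b=cv2.resize(W,(280,210));b=cv2.copyMakeBorder(b,0,190,0,0,0)
save("c5",np.hstack([a,b]))
```

```text
{'t': 12.475, 'ee_pos': [580.379, -153.963, 284.825], 'tcp_rot': [[0.362, 0.932, 0.0], [0.932, -0.362, -0.0], [-0.0, 0.0, -1.0]], 'width': 0.245, 'force': [-0.125, -0.558, -0.608]}
pred tip scene [199.5 120. ] handle [195.7  82.6] lens [159.5 120.8] lens wrist [365. 192.]
```

View pics/c5.png

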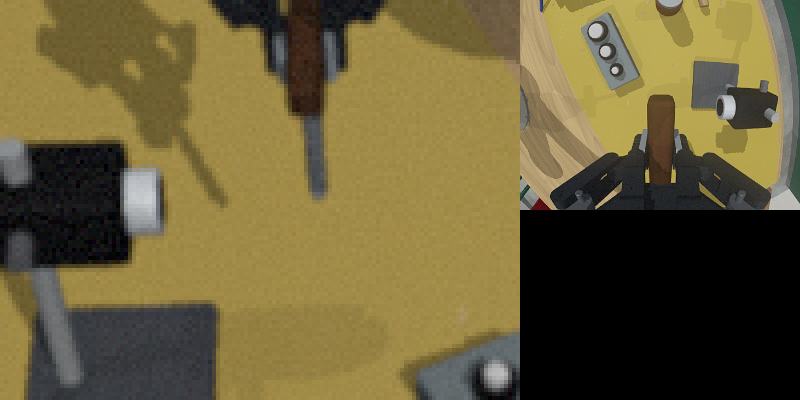

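The tip shows at scene (199.8,119.5), against a predicted (199.5,120). The bit is upright and level with the lens, and all keys are up.

Request:
carry_out(commands=[[-1,0,-0.002,-0.001,0],[-1,0,-0.002,-0.001,0],[-1,0,-0.002,-0.001,0],[-1,0,-0.002,-0.001,0],[-1,0,-0.002,-0.001,0]])

```text
t: 13.2
ee_pos: [580.6, -156.5, 283.5]
tcp_rot: [[0.363, 0.932, 0.0], [0.932, -0.363, -0.0], [-0.0, 0.0, -1.0]]
force: [0.9, -0.0, -1.8]
width: 0.251
```

```bash
python3 -c "
from h import *
s=arm.state();print(s['t'],s['ee_pos'],np.abs(s['dq']).max(),s['width']);print(arm.sign_off())"
```

```text
13.2 [ 580.55539059 -156.50435702  283.5057297 ] 0.0015198071395900444 0.2511701777399133
the job is handed in; nothing more can be done
None
```

The job is handed in at 13.2 s of the 54 s allowed; sign-off reports no verdict.

- **Keys:** I pressed the large, medium and small keys in that order. Each stopped at a fingertip height of about 45.5 mm with 30 to 46 N, and I raised the fingers before moving to the next.
- **Auger:** I pulled the smaller dark auger straight up out of the log by its handle. The tip is now held at about (581, -157, 179) mm, 100 mm in front of the lens as I measured it.

**Last checks:**
- In the scene picture the tip was within 1 pixel of where I predicted it. After that I moved it only 2 mm sideways and 1 mm down, with no new picture.
- The bit hangs upright, and the jaws are at -21.3° against a stand angle of about -21.5°.
- The arm was still and the jaw opening of 21 mm matches the handle.
- In the last picture the small key and the head of the camera look undisturbed. I did not recheck the plugs or the hammer, but nothing moved close to them.

**Disagreements:** The views of the lens differ by several mm. The scene and wrist cameras together put it about 7 mm to the left of the other pairs and 6 to 9 mm higher. In the last wrist picture it also appears a few pixels from the prediction. Both are well inside the 20 mm tolerance, so I did not correct for them.

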